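# Sweep the scent pucks into the tin pan

### The job

With the fingers closed, sweep the three flat round scent pucks lying on the counter into the open-sided tin pan, until all three lie flat and wholly inside it. Push them gently along the counter, never pinching or lifting them, and leave everything else standing where it is.

Things in the scene. Friction and masses are not known exactly. Their poses are not given: they have to be found in the camera images.
- pan: Low galvanized tin pan fixed to the counter, to the robot's left: three upright walls 22 mm high and 3 mm thick around a floor flush with the counter (no sill), 210 mm (its x) by 120 mm (its y) inside. The whole side towards its own -y is open: that is the mouth, 210 mm wide. Origin: centre of the floor, at counter height, so the mouth line lies at its y = -60 mm, the back wall's inner face at +60 mm and the side walls' inner faces at x = -105 and +105 mm. z is up.
- puck1_center (a point): Flat round scent puck of orange plastic, 42 mm across, 14 mm high, about 30 g, loose. The point is its centre, 7 mm above its underside; z is its own axis. The three pucks are alike; any may go anywhere in the pan. They lie at three distances from the robot: the straight way from the middle one into the pan is clear, and from the others once that one is gone.
- puck2_center (a point): Flat round scent puck of orange plastic, 42 mm across and 14 mm high, about 30 g, loose on the counter. The point is its centre, 7 mm above its underside; z is its own axis (up when it lies flat). It slides when pushed from the side.
- puck3_center (a point): Flat round scent puck of orange plastic, 42 mm across and 14 mm high, about 30 g, loose on the counter. The point is its centre, 7 mm above its underside; z is its own axis (up when it lies flat). It slides when pushed from the side.
- puck1: The same puck as puck1_center; origin at the centre of its underside.
- puck2: The same puck as puck2_center; origin at the centre of its underside.
- puck3: The same puck as puck3_center; origin at the centre of its underside.
- capsule: Scent capsule of orange plastic standing upright on the counter among the pucks, 34 mm across, 46 mm high with the key ring lying on its top; loose, easily knocked over; to be left alone. Origin: centre of its underside.
- lugnut: Steel wheel nut standing upright among the pucks, hexagonal, 25 mm across, 30 mm high; loose; to be left alone. Origin: centre of its underside.
- gauge: Blue plastic tread depth gauge lying flat, 110 mm long along its y, 34 mm across its head, 10 mm high; loose; to be left alone. Origin: underside, near its middle.
- chock: Small grey rubber wheel chock, a wedge 88 mm by 65 mm, 47 mm high; loose; to be left alone. Origin: centre of its underside.
- coinbox: Dented tin coin box, 94 mm by 124 mm, 76 mm high; loose; to be left alone. Origin: centre of its underside.
- spray: White plastic bottle, 60 mm across, 150 mm high, standing; loose; to be left alone. Origin: centre of its underside.
Mind the look-alikes: they are no part of the job. What is shaped like the puck1 but purple is not meant.

How it is judged:
At the end, for the whole second after the job is handed in: All three pucks lie flat (within about 11 degrees, on the counter) and at rest inside the pan, each centre at least 18 mm past the mouth line; the capsule, wheel nut, gauge, chock, coin box and bottle are upright and within 15 mm of where they were (x of puck1_center in the frame of pan between -0.09 and 0.09 m and y of puck1_center in the frame of pan between -0.042 and 0.046 m and height (world z) of each of puck1_center, puck2_center, puck3_center below 0.012 m and angle between each of puck1_center, puck2_center, puck3_center's own z axis and vertical below 0.2 rad and linear speed of each of puck1, puck2, puck3 below 0.01 m/s and x of puck2_center in the frame of pan between -0.09 and 0.09 m and y of puck2_center in the frame of pan between -0.042 and 0.046 m and x of puck3_center in the frame of pan between -0.09 and 0.09 m and y of puck3_center in the frame of pan between -0.042 and 0.046 m and distance of each of capsule, lugnut, gauge, chock, coinbox, spray from where it was at the start of the episode below 0.015 m and angle between each of capsule, lugnut, gauge, chock, coinbox, spray's own z axis and vertical below 0.3 rad); the robot touches nothing.
It fails at once if a puck is lifted (its centre more than 20 mm above the counter) (height (world z) of any of puck1_center, puck2_center, puck3_center above 0.02 m).
It fails at once if a puck is pinched or pressed hard (more than 25 N from the fingers) (contact force between the fingers and puck1 above 25 N or contact force between the fingers and puck2 above 25 N or contact force between the fingers and puck3 above 25 N).
It fails at once if a bystander is knocked over or shifted more than 15 mm (distance of any of capsule, lugnut, gauge, chock, coinbox, spray from where it was at the start of the episode above 0.015 m or angle between any of capsule, lugnut, gauge, chock, coinbox, spray's own z axis and vertical above 0.3 rad).
It also fails if it takes over 69 s, if anything falls off the work surface, if the arm or the gripper's body presses on something with over 40 N, if the wrist force passes 120 N, or if a joint passes its speed limit or range.

### The arm

A 6-joint arm with a two-finger parallel gripper is mounted at the origin on the work surface. World frame = base frame: x ahead of the robot, y to its left, z up, the work surface at z = 0. Lengths are in m, angles in rad, forces in N, time in s.
With the tool pointing down it reaches from about 0.35 to 0.725 m from the base axis. Payload 6 kg.
Tool frame: the origin (TCP) lies midway between the tips of the shut fingers; the grasp point (between the pads) lies 19 mm behind it (r.tcp_to_grasp is the distance from the TCP to the grasp point, in m); x points along the fingers, z is the direction in which the jaws open and shut, and the axes are right-handed (so a half turn about x gives the same grasp; the last joint's range is limited). The gripper opens to 85 mm and grips with 20 to 120 N. Pads are 22 mm wide; open, the fingers measure 114 mm over their backs; the gripper's body (76 mm by 85 mm) begins 54 mm behind the grasp point. The pads swing forward as they close: fully open they stand 13 mm farther back than shut.
Start: joints at [-0.806, 0.04, 0.085, 0, -1.615, -0.334], TCP at [0.251, -0.545, 0.231] pointing down, gripper open.
Joint ranges: [-2.56, 2.56], [-1.29, 2.01], [-1.08, 1.49], [-3.29, 1.98], [-2.81, -0.18], [-2.99, 2.99]. Speed limits (rad/s): [2.57, 2.57, 3.01, 3.14, 3.14, 3.14].

### API

Orientations are given as a unit quaternion [w, x, y, z].
In Python, from cell import r gives the robot as it stands.
- The arm moves only by the tool carry_out, never from a script. Its argument "moves" is a list of rows, each a list of 2 entries, a list of its own where there are three numbers: the shift along the tool's x, y, z in units of 30 mm (1.0 is 30 mm), then the turn, a rotation vector about the tool's x, y, z in units of 5 degrees (1.0 is 5 degrees). A call has 1 to 5 rows; each row is the pose to reach, as a shift and turn from the pose measured when the call began, along the tool's axes at that moment; what a row does not reach only later rows make up. A row lasts 1/12 s, in which the tool goes at most 41.7 mm and 7.16 degrees, less where a joint would pass 70% of its speed; a pose out of reach is approached as far as the arm can. A call with a gripper value outside its range is refused whole. "claw" is the opening in per cent of the stroke, from 0 (shut) to 100 (fully open), set as the call begins (left out, the last holds). The fingers move at their own pace and stop on an object; "squeeze" is the grip in N (left out, the last holds). Time passes only in rows, so rows that repeat a pose let the fingers close. It gives the time, the measured TCP pose, the force and the opening at its end, in the units of the state.
- r.get_obs(): the state, without advancing time (a new reading comes with each control period).
- r.snapshot(name): name is "scene" or "top" or "wrist"; returns a dict with "pixels" (480x640x3 uint8, blue, green, red), "fx", "fy", "cx", "cy" (pixels), "rvec" (rotation vector, rad) and "tvec" (3), from world to camera coordinates, as OpenCV has them. Camera axes: x right, y down, z forward; pixel columns grow to the right and rows downward; lengths in m; the calibration is good to about 2 mm. A picture is of the moment at which its call begins. There is no depth.
- r.job_done(): hands the job in, once; it reports no verdict.
Trained networks look in a picture, given as the dict that the camera call returned (one of the last four; its "shot" number tells which), for a name from the list of things; names that differ only in an ending like _2 or _b are one class to them, and where a whole thing is asked for, a point or a joint stands for the part that bears it (a point fixed in the world has none). Each returns a list of dicts, best first, with "score" (0 to 1); they miss things now and then, are a little off and sometimes report something else, mostly with a low value. They report only what shows in the picture. A call takes as long as a camera call. They do not tell look-alikes from the thing itself.
- r.search_frame(thing, picture): "point" ([row, column] as shares, 0 to 1, of the picture: columns of its width, rows of its height, amid what is visible of it).
- r.silhouettes(thing, picture): "region" (480x640 bool, what is visible of it) and "point" ([row, column] as shares, 0 to 1, of the picture: columns of its width, rows of its height, amid what is visible of it).
The state is a dict: "clock": time; "joint_pos": joint angles; "qd": joint speeds; "joint_efforts": joint torques, N m; "ee_pos": TCP position; "tool_rot": TCP orientation; "force": force on the tool from outside, world axes, zero at the start; "torque": the same for the moment, N m; "finger_gap": opening from 0.0 (shut) to 1.0 (fully open).
Only numpy, scipy, OpenCV 4.12 (cv2) and the standard library are available. Lean on these libraries where they do the work, as an engineer would, in place of code of your own. Each camera call takes 0.05 s, during which the arm holds its last target. There are 200 camera calls.

## Working session

There is one attempt and no reset: what is moved stays moved. The work goes in short steps, Python scripts to look and compute and a tool call to move; the robot and the scene stay as the last step left them, time stands still between calls to the robot, and variables do not carry over. Pictures are saved under pics/ and viewed, about 8 in all and at most 12, crops included, and the job is handed in when it is done.

Besides the shell and the picture viewer there is one more tool, called after "Request:" as name(argument=value, ...) on one line, values as JSON. carry_out: Moves the arm, as the interface text tells. Its arguments: {"type":"object","properties":{"moves":{"type":"array"},"claw":{"type":"number"},"squeeze":{"type":"number"}},"required":["moves"]}

```bash
mkdir -p pics
cat > h.py <<'E'
import numpy as np, cv2
from cell import r
from scipy.spatial.transform import Rotation as R
def ray(p,uv,z):
    M=cv2.Rodrigues(np.array(p['rvec'],float))[0]; t=np.array(p['tvec'],float).ravel()
    d=M.T@np.array([(uv[0]-p['cx'])/p['fx'],(uv[1]-p['cy'])/p['fy'],1]); c=-M.T@t
    return (c+d*(z-c[2])/d[2])[:2]
def proj(p,X):
    K=np.array([[p['fx'],0,p['cx']],[0,p['fy'],p['cy']],[0,0,1.]])
    return cv2.projectPoints(np.array(X,float).reshape(-1,1,3),np.array(p['rvec'],float),np.array(p['tvec'],float),K,None)[0].reshape(-1,2)
E
python3 - <<'E'
from h import *
o=r.get_obs(); print(o['clock'],o['ee_pos'],o['tool_rot'],R.from_quat(np.roll(o['tool_rot'],-1)).as_matrix().round(3))
for n in ['top','scene']:
    p=r.snapshot(n); cv2.imwrite(f'pics/{n}0.png',p['pixels'])
    print(n,p['fx'],(-cv2.Rodrigues(np.array(p['rvec'],float))[0].T@np.array(p['tvec'],float).ravel()).round(3))
    for t,z in [('pan',0),('puck1',.007),('capsule',.023),('lugnut',.015),('gauge',.005),('chock',.02),('coinbox',.04),('spray',.075)]:
        for d in r.silhouettes(t,p)[:5]:
            v,u=d['point'];uv=(u*640,v*480);print(t,round(d['score'],2),np.round(uv),ray(p,uv,z).round(3),d['region'].sum())
E
```

```text
0.0 [ 0.25050434 -0.5448427   0.23026568] [ 0.38186451 -0.59477607  0.38125545  0.59587348] [[-0.001 -0.909 -0.418]
 [ 0.002 -0.418  0.909]
 [-1.     0.     0.002]]
top 481.9169180119243 [ 0.391 -0.063  0.906]
pan 0.55 [149. 255.] [0.544 0.27 ] 7841
puck1 0.91 [319. 230.] [ 0.606 -0.054] 397
puck1 0.77 [381. 316.] [ 0.449 -0.175] 397
puck1 0.76 [346. 189.] [ 0.691 -0.102] 396
puck1 0.7 [281. 257.] [0.551 0.015] 361
puck1 0.36 [149. 253.] [0.546 0.268] 7890
capsule 0.62 [440. 265.] [ 0.545 -0.28 ] 314
lugnut 0.72 [390. 267.] [ 0.538 -0.19 ] 131
gauge 0.75 [362. 363.] [ 0.363 -0.142] 444
chock 0.96 [495. 225.] [ 0.627 -0.385] 2006
coinbox 0.86 [522. 302.] [ 0.482 -0.423] 4620
spray 0.69 [297. 137.] [ 0.765 -0.005] 1445
scene 606.3066326600074 [1.413 0.005 0.859]
pan 0.71 [275. 179.] [ 0.363 -0.157] 356
pan 0.63 [482. 244.] [0.533 0.282] 5593
puck1 0.9 [348. 237.] [0.54  0.013] 323
puck1 0.88 [286. 292.] [ 0.695 -0.096] 435
puck1 0.61 [313. 256.] [ 0.601 -0.052] 343
puck1 0.53 [263. 198.] [ 0.435 -0.173] 248
capsule 0.85 [202. 227.] [ 0.552 -0.28 ] 342
capsule 0.35 [347. 238.] [0.559 0.011] 330
lugnut 0.6 [246. 229.] [ 0.544 -0.193] 150
gauge 0.67 [278. 175.] [ 0.355 -0.15 ] 301
chock 0.74 [133. 252.] [ 0.629 -0.398] 1515
coinbox 0.58 [140. 192.] [ 0.477 -0.423] 3689
spray 0.94 [335. 308.] [ 0.78  -0.003] 2299
spray 0.72 [316. 256.] [ 0.664 -0.042] 345
spray 0.23 [274. 180.] [ 0.457 -0.144] 353
```

View pics/top0.png

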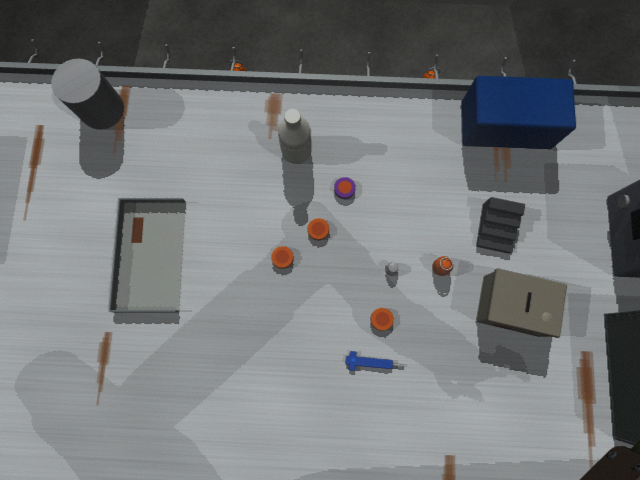

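View pics/scene0.png

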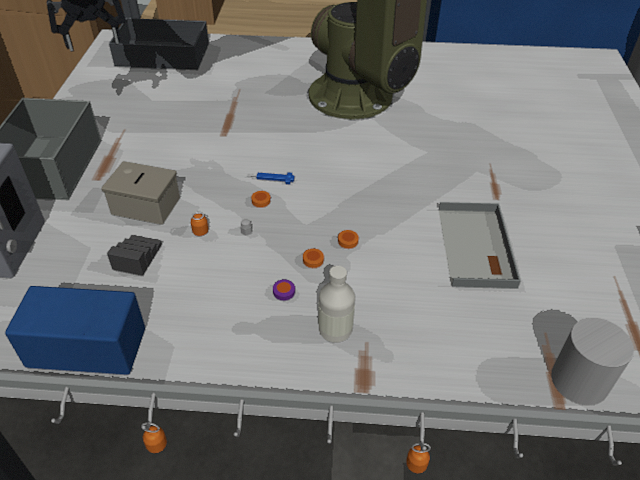

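Top view: pucks at (282,257), (318,230) and (382,319). The purple look-alike is at (345,188), and the pan's mouth faces right at column ~183. I'll refine the puck and pan poses by matching their silhouettes.

```bash
cat >> h.py <<'E'
from scipy.optimize import minimize, least_squares
def disc(p,xy,rad=.021,h=.014):
    a=np.linspace(0,2*np.pi,60); P=[[xy[0]+rad*np.cos(t),xy[1]+rad*np.sin(t),z] for z in(0,h) for t in a]
    hull=cv2.convexHull(proj(p,P).astype(np.float32)); m=cv2.moments(hull); return np.array([m['m10']/m['m00'],m['m01']/m['m00']])
def orange(p):
    h=cv2.cvtColor(p['pixels'],cv2.COLOR_BGR2HSV); m=cv2.inRange(h,(3,150,80),(18,255,255))
    m=cv2.morphologyEx(m,cv2.MORPH_CLOSE,np.ones((5,5)))
    n,l,s,c=cv2.connectedComponentsWithStats(m); out=[]
    for i in range(1,n):
        if 150<s[i,4]<900:
            g=ray(p,c[i],.007); q=least_squares(lambda x:disc(p,x)-c[i],g).x
            out.append((q.round(4),s[i,4],c[i].round(1)))
    return out
E
python3 - <<'E'
from h import *
for n in ['top','scene']:
    p=r.snapshot(n)
    for o in orange(p): print(n,o)
    d=[d for d in r.silhouettes('pan',p) if d['region'].sum()>4000][0]['region'].astype(np.uint8)
    def mask(v):
        c,s=np.cos(v[2]),np.sin(v[2]); m=np.zeros((480,640),np.uint8)
        def w(x,y,z): return [v[0]+c*x-s*y,v[1]+s*x+c*y,z]
        for a,b,e,f in [(-.108,.108,.06,.063),(-.108,-.105,-.06,.063),(.105,.108,-.06,.063),(-.108,.108,-.06,.063)]:
            P=[w(x,y,z) for x in(a,b) for y in(e,f) for z in ((0,.022) if b-a<.1 or f-e<.1 else (0,))]
            cv2.fillConvexPoly(m,cv2.convexHull(np.round(proj(p,P)*16).astype(np.int32)),1,shift=4)
        return m
    f=lambda v:-(mask(v)&d).sum()/(mask(v)|d).sum()
    q=min((minimize(f,[.54,.27,y],method='Nelder-Mead',options=dict(initial_simplex=np.array([.54,.27,y])+np.vstack([np.zeros(3),np.diag([.02,.02,.08])]))) for y in(-.08,0,.05)),key=lambda q:q.fun)
    print(n,'pan',q.x.round(4),q.fun)
E
```

```text
top (array([ 0.609 , -0.0515]), np.int32(349), array([318. , 228.4]))
top (array([0.5512, 0.0142]), np.int32(356), array([281.9, 256.6]))
top (array([ 0.5523, -0.2891]), np.int32(155), array([442.4, 263. ]))
top (array([ 0.4432, -0.1765]), np.int32(391), array([381.7, 318.7]))
top pan [ 0.5467  0.4633 -0.48  ] 0.0
scene (array([ 0.4386, -0.1779]), np.int32(248), array([260.5, 198.5]))
scene (array([ 0.5292, -0.2922]), np.int32(300), array([199. , 224.5]))
scene (array([0.5462, 0.0126]), np.int32(297), array([347.6, 238.7]))
scene (array([ 0.604, -0.053]), np.int32(325), array([312.8, 257.7]))
scene (array([0.594 , 0.2949]), np.int32(154), array([494. , 264.5]))
scene (array([ 0.9971, -0.2606]), np.int32(483), array([154.3, 439.5]))
scene (array([0.9978, 0.1306]), np.int32(458), array([417.6, 459.9]))
scene pan [ 0.603   0.4219 -0.2311] 0.0<stdin>:13: RuntimeWarning: overflow encountered in scalar negative
```

Request:
carry_out(moves=[[[0, -1, 0], [-1.4, 0, 0]], [[0, -2, 0], [-2.8, 0, 0]], [[0, -3, 0], [-4.2, 0, 0]], [[0, -4, 0], [-5.6, 0, 0]], [[0, -5, 0], [-7, 0, 0]]], claw=0)

```text
clock: 1.52
ee_pos: [0.388, -0.4818, 0.2314]
tool_rot: [-0.183, 0.683, -0.183, -0.683]
force: [-0.6, -1.2, -0.1]
finger_gap: 0.297
```

```bash
cat >> h.py <<'E'
def w(v,x,y,z):
    c,s=np.cos(v[2]),np.sin(v[2]); return [v[0]+c*x-s*y,v[1]+s*x+c*y,z]
def panmask(p,v):
    m=np.zeros((480,640),np.uint8)
    for a,b,e,f,h in [(-.108,.108,.06,.063,.022),(-.108,-.105,-.06,.063,.022),(.105,.108,-.06,.063,.022),(-.108,.108,-.06,.063,0)]:
        P=[w(v,x,y,z) for x in(a,b) for y in(e,f) for z in(0,h)]
        cv2.fillConvexPoly(m,cv2.convexHull(np.round(proj(p,P)*16).astype(np.int32)),1,shift=4)
    return m
def fitpan(p):
    d=[d for d in r.silhouettes('pan',p) if d['region'].sum()>4000][0]['region'].astype(np.uint8)
    def f(v): m=panmask(p,v); return -float((m&d).sum())/float((m|d).sum())
    return min((minimize(f,[.54,.27,y],method='Nelder-Mead',options=dict(initial_simplex=np.array([.54,.27,y])+np.vstack([np.zeros(3),np.diag([.02,.02,.08])]))) for y in(-.08,0,.05)),key=lambda q:q.fun)
def rel(xyz,ang=180.):
    "shift (30 mm units, tool axes now) and turn (5 deg units about tool x) to reach xyz with tool z at yaw ang"
    o=r.get_obs(); M=R.from_quat(np.roll(o['tool_rot'],-1)).as_matrix()
    T=np.column_stack([[0,0,-1],np.cross([np.cos(np.radians(ang)),np.sin(np.radians(ang)),0],[0,0,-1]),[np.cos(np.radians(ang)),np.sin(np.radians(ang)),0]])
    return (M.T@(np.array(xyz)-o['ee_pos'])/.03).round(2),(np.degrees(R.from_matrix(M.T@T).as_rotvec())/5).round(2)
E
python3 - <<'E'
from h import *
for n in ['top','scene']:
    p=r.snapshot(n); q=fitpan(p); print(n,'pan',q.x.round(4),q.fun)
print(rel([.549,-.055,.231]))
E
```

```text
top pan [0.544  0.2657 0.0423] -0.9726674121008821
scene pan [0.5398 0.2656 0.0357] -0.9586518415566365
(array([  0.  , -15.01,   2.53]), array([-6.06,  0.01,  0.  ]))
```

Request:
carry_out(moves=[[[0, -1.3, 0.2], [-1.2, 0, 0]], [[0, -2.6, 0.4], [-2.4, 0, 0]], [[0, -3.9, 0.6], [-3.6, 0, 0]], [[0, -5.2, 0.9], [-4.8, 0, 0]], [[0, -6.5, 1.1], [-6.06, 0, 0]]])

```text
clock: 2.13
ee_pos: [0.4566, -0.2963, 0.2315]
tool_rot: [0.001, 0.707, 0.001, -0.707]
force: [0.8, 0.1, 0.1]
finger_gap: -0.001
```

```bash
python3 -c "
from h import *
print(rel([.549,-.055,.1]))"
```

```text
(array([ 4.38, -8.04, -3.1 ]), array([ 0.03, -0.  , -0.  ]))
```

Request:
carry_out(moves=[[[0, -1.2, -0.5], [0, 0, 0]], [[0, -2.4, -1], [0, 0, 0]], [[0, -3.6, -1.5], [0, 0, 0]], [[0, -4.8, -2], [0, 0, 0]], [[0, -6, -2.5], [0, 0, 0]]])

```text
clock: 2.55
ee_pos: [0.5311, -0.1153, 0.2322]
tool_rot: [0.0, 0.708, -0.0, -0.707]
force: [1.0, -1.5, 1.5]
finger_gap: -0.002
```

Request:
carry_out(moves=[[[0.5, -1, -0.4], [0, 0, 0]], [[1.5, -1.9, -0.6], [0, 0, 0]], [[2.5, -1.9, -0.6], [0, 0, 0]], [[3.5, -1.9, -0.6], [0, 0, 0]], [[4.4, -1.9, -0.6], [0, 0, 0]]])

```text
clock: 2.97
ee_pos: [0.5488, -0.0587, 0.0986]
tool_rot: [-0.0, 0.708, -0.001, -0.707]
force: [0.5, 0.6, -0.1]
finger_gap: 0.001
```

```bash
python3 -c "
from h import *
print(r.get_obs()['ee_pos'])
p=r.snapshot('top');print(orange(p))
cv2.imwrite('pics/a.png',cv2.resize(p['pixels'][150:350,180:420],None,fx=3,fy=3))
print(rel([.549,-.055,.006]))"
```

```text
[ 0.54876076 -0.05866159  0.09857005]
[(array([0.5508, 0.0141]), np.int32(365), array([282. , 256.8])), (array([ 0.4431, -0.1765]), np.int32(389), array([381.7, 318.7]))]
(array([ 2.87, -0.12, -0.13]), array([-0.03,  0.09,  0.01]))
```

View pics/a.png

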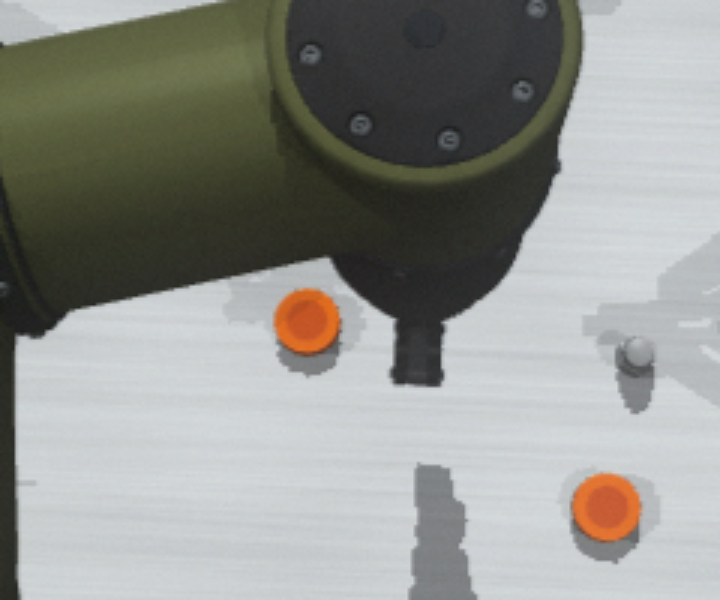

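Only puck A (crop 307,321), puck C and the finger show; the arm hides B. The finger is clear of everything, so I'll descend behind A.

Request:
carry_out(moves=[[[0.8, 0, 0], [0, 0, 0]], [[1.6, 0, 0], [0, 0, 0]], [[2.3, 0, 0], [0, 0, 0]], [[2.9, 0, 0], [0, 0, 0]], [[2.9, 0, 0], [0, 0, 0]]])

```text
clock: 3.43
ee_pos: [0.5427, -0.0597, 0.0021]
tool_rot: [0.002, -0.702, 0.002, 0.712]
force: [-1.0, -1.1, -0.8]
finger_gap: -0.005
```

Request:
carry_out(moves=[[[0.1, -0.5, 0], [0, 0, 0]], [[0.1, -1, 0], [0, 0, 0]], [[0.1, -1.5, 0], [0, 0, 0]], [[0.1, -2, 0], [0, 0, 0]], [[0.1, -2.5, 0], [0, 0, 0]]])

```text
clock: 3.85
ee_pos: [0.5442, 0.0153, 0.0017]
tool_rot: [0.002, -0.703, 0.002, 0.711]
force: [0.2, 0.5, 0.1]
finger_gap: -0.002
```

```bash
python3 -c "
from h import *
print(r.get_obs()['ee_pos'])
for n in ['top','scene']: print(orange(r.snapshot(n)))
"
```

```text
[0.54417248 0.01532441 0.00171758]
[(array([ 0.6089, -0.0515]), np.int32(353), array([317.9, 228.5])), (array([ 0.4433, -0.1765]), np.int32(390), array([381.7, 318.7]))]
[(array([ 0.4386, -0.1779]), np.int32(246), array([260.5, 198.5])), (array([ 0.5296, -0.2922]), np.int32(294), array([198.9, 224.6])), (array([0.5448, 0.0502]), np.int32(299), array([366.5, 239.3])), (array([ 0.6041, -0.0529]), np.int32(324), array([312.8, 257.7])), (array([ 0.9971, -0.2604]), np.int32(488), array([154.4, 439.4])), (array([0.9977, 0.1304]), np.int32(464), array([417.5, 459.8]))]
```

```bash
python3 -c "
from h import *
print(rel([.548,.10,.006]))"
```

```text
(array([-0.15, -2.79, -0.11]), array([-0.05,  0.12,  0.01]))
```

Request:
carry_out(moves=[[[-0.15, -0.1, -0.1], [0, 0.12, 0]], [[-0.15, -0.6, -0.13], [0, 0.12, 0]], [[-0.15, -1.2, -0.13], [0, 0.12, 0]], [[-0.15, -1.8, -0.13], [0, 0.12, 0]], [[-0.15, -2.4, -0.13], [0, 0.12, 0]]])

```text
clock: 4.37
ee_pos: [0.5495, 0.0882, 0.008]
tool_rot: [-0.002, 0.708, -0.002, -0.706]
force: [-0.5, 0.2, 0.6]
finger_gap: 0.0
```

```bash
python3 -c "
from h import *
print(r.get_obs()['ee_pos'])
for n in ['scene']: print(orange(r.snapshot(n))[2:5])
print(rel([.548,.16,.006]))"
```

```text
[0.54952939 0.08820212 0.00800253]
[(array([0.5462, 0.1198]), np.int32(300), array([401.5, 241.8])), (array([ 0.604 , -0.0529]), np.int32(326), array([312.8, 257.7])), (array([0.5937, 0.295 ]), np.int32(156), array([494. , 264.4]))]
(array([ 0.07, -2.31,  0.07]), array([-0.05, -0.03,  0.02]))
```

Request:
carry_out(moves=[[[0.05, -0.5, 0], [0, 0, 0]], [[0.05, -1, 0], [0, 0, 0]], [[0.05, -1.5, 0], [0, 0, 0]], [[0.05, -2, 0], [0, 0, 0]], [[0.05, -2.5, 0], [0, 0, 0]]])

```text
clock: 4.83
ee_pos: [0.5503, 0.1668, 0.0071]
tool_rot: [-0.002, 0.708, -0.001, -0.706]
force: [-0.1, -0.8, 0.1]
finger_gap: 0.004
```

```bash
python3 -c "
from h import *
print(r.get_obs()['ee_pos'])
for n in ['scene']: print(orange(r.snapshot(n))[2:5])
print(rel([.55,.244,.006]))"
```

```text
[0.55030066 0.16679989 0.00712201]
[(array([0.5472, 0.1991]), np.int32(297), array([441.7, 244.4])), (array([ 0.604 , -0.0529]), np.int32(326), array([312.8, 257.7])), (array([0.5938, 0.2949]), np.int32(154), array([493.9, 264.5]))]
(array([ 0.04, -2.5 ,  0.02]), array([-0.03, -0.04,  0.03]))
```

Request:
carry_out(moves=[[[0.05, -0.6, 0], [0, 0, 0]], [[0.05, -1.2, 0], [0, 0, 0]], [[0.05, -1.8, 0], [0, 0, 0]], [[0.05, -2.2, 0], [0, 0, 0]], [[0.05, -2.5, 0], [0, 0, 0]]])

```text
clock: 5.3
ee_pos: [0.5505, 0.2455, 0.0056]
tool_rot: [-0.002, 0.708, 0.0, -0.706]
force: [-0.2, -0.2, 0.2]
finger_gap: -0.001
```

Request:
carry_out(moves=[[[0, 0.5, 0], [0, 0, 0]], [[-0.8, 0.7, 0], [0, 0, 0]], [[-1.8, 0.7, 0], [0, 0, 0]], [[-2.5, 1.5, 0], [0, 0, 0]], [[-2.5, 2.8, -0.4], [0, 0, 0]]])

```text
clock: 5.72
ee_pos: [0.5639, 0.1634, 0.0867]
tool_rot: [-0.001, 0.711, 0.003, -0.703]
force: [2.1, -0.0, 1.3]
finger_gap: -0.003
```

Request:
carry_out(moves=[[[0, 1.3, -0.3], [0, 0, 0]], [[0, 2.6, -0.6], [0, 0, 0]], [[0, 3.9, -1], [0, 0, 0]], [[0, 5.2, -1.4], [0, 0, 0]], [[0, 6.5, -1.5], [0, 0, 0]]])

```text
clock: 6.13
ee_pos: [0.6099, -0.034, 0.0861]
tool_rot: [-0.001, 0.711, 0.003, -0.703]
force: [-0.2, 0.3, 0.1]
finger_gap: -0.003
```

```bash
python3 -c "
from h import *
print(r.get_obs()['ee_pos'])
p=r.snapshot('scene'); print([o for o in orange(p)])
cv2.imwrite('pics/b.png',p['pixels'])
print(rel([.6075,-.11,.04]))"
```

```text
[ 0.60985458 -0.03396854  0.08607429]
[(array([ 0.4386, -0.1779]), np.int32(246), array([260.5, 198.5])), (array([ 0.5295, -0.2923]), np.int32(294), array([198.9, 224.6])), (array([0.5627, 0.2841]), np.int32(485), array([486.2, 252.5])), (array([ 0.6042, -0.0529]), np.int32(323), array([312.8, 257.8])), (array([ 0.9971, -0.2604]), np.int32(488), array([154.4, 439.4])), (array([0.9977, 0.1304]), np.int32(465), array([417.5, 459.8]))]
(array([1.52, 2.35, 0.07]), array([-0.03, -0.12,  0.04]))
```

View pics/b.png

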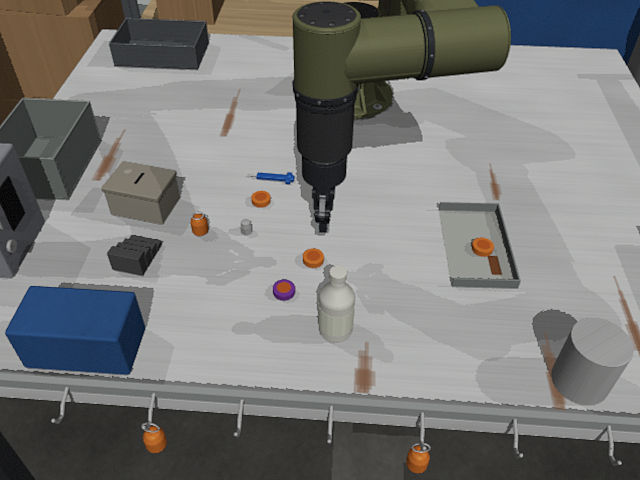

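Puck A now lies in the pan at (483,246), and B at (313,257) is next.

Request:
carry_out(moves=[[[0, 1, 0.05], [0, 0, 0]], [[0, 2, 0.05], [0, -0.12, 0]], [[0.5, 2.35, 0.05], [0, -0.12, 0]], [[1, 2.35, 0.07], [0, -0.12, 0]], [[1.5, 2.35, 0.07], [0, -0.12, 0]]])

```text
clock: 6.6
ee_pos: [0.6071, -0.1117, 0.0402]
tool_rot: [-0.003, 0.707, -0.0, -0.707]
force: [-0.3, 0.8, 0.5]
finger_gap: 0.005
```

```bash
python3 -c "
from h import *
print(r.get_obs()['ee_pos'])
print(rel([.6075,-.10,.006]))"
```

```text
[ 0.60710483 -0.11167973  0.0401743 ]
(array([ 1.14, -0.38, -0.01]), array([-0.06, -0.01,  0.05]))
```

Request:
carry_out(moves=[[[0.5, 0, 0], [0, 0, 0]], [[1.1, -0.1, 0], [0, 0, 0]], [[1.1, -0.4, 0], [0, 0, 0]], [[1.1, -0.8, 0], [0, 0, 0]], [[1.1, -1.2, 0], [0, 0, 0]]])

```text
clock: 7.02
ee_pos: [0.6078, -0.0748, 0.0086]
tool_rot: [-0.003, 0.708, -0.001, -0.706]
force: [1.2, -0.9, 0.3]
finger_gap: 0.001
```

Request:
carry_out(moves=[[[0, -0.5, 0], [0, 0, 0]], [[0, -1, 0], [0, 0, 0]], [[0, -1.5, 0], [0, 0, 0]], [[0, -2, 0], [0, 0, 0]], [[0, -2.5, 0], [0, 0, 0]]])

```text
clock: 7.43
ee_pos: [0.6091, 0.002, 0.0107]
tool_rot: [-0.003, 0.709, -0.0, -0.705]
force: [0.6, -2.7, 2.9]
finger_gap: -0.001
```

```bash
python3 -c "
from h import *
print(r.get_obs()['ee_pos'])
print([o for o in orange(r.snapshot('scene'))][2:5])
print(rel([.6075,.07,.006]))"
```

```text
[0.60909615 0.00201758 0.01074751]
[(array([0.5627, 0.2841]), np.int32(482), array([486.2, 252.5])), (array([0.6028, 0.0323]), np.int32(323), array([356.8, 259.8])), (array([ 0.9971, -0.2604]), np.int32(489), array([154.4, 439.5]))]
(array([ 0.16, -2.2 ,  0.07]), array([-0.03, -0.06,  0.05]))
```

Request:
carry_out(moves=[[[0, 0.2, 0], [0, 0, 0]], [[0.18, 0.3, 0.1], [0, -0.06, 0]], [[0.18, 0.3, 0.15], [0, -0.06, 0]], [[0.18, 0, 0.15], [0, -0.06, 0]], [[0.2, -0.4, 0.15], [0, -0.06, 0]]])

```text
clock: 7.9
ee_pos: [0.6046, 0.0155, 0.0044]
tool_rot: [0.003, -0.707, 0.0, 0.707]
force: [1.3, 0.1, 0.3]
finger_gap: 0.002
```

Request:
carry_out(moves=[[[0.03, -0.5, 0], [0, 0, 0]], [[0.06, -1, 0], [0, 0, 0]], [[0.06, -1.5, 0], [0, 0, 0]], [[0.06, -2, 0], [0, 0, 0]], [[0.06, -2.5, 0], [0, 0, 0]]])

```text
clock: 8.32
ee_pos: [0.6049, 0.0923, 0.0029]
tool_rot: [0.003, -0.707, 0.0, 0.707]
force: [0.7, -0.5, 0.2]
finger_gap: -0.005
```

```bash
python3 -c "
from h import *
print(r.get_obs()['ee_pos'])
print([o for o in orange(r.snapshot('scene'))][2:5])
print(rel([.604,.16,.006]))"
```

```text
[0.60487106 0.09227709 0.0028958 ]
[(array([0.5627, 0.2841]), np.int32(482), array([486.2, 252.5])), (array([0.604 , 0.1242]), np.int32(326), array([404.7, 263.1])), (array([ 0.9971, -0.2604]), np.int32(489), array([154.4, 439.4]))]
(array([-0.09, -2.18,  0.04]), array([-0.04,  0.  ,  0.05]))
```

Request:
carry_out(moves=[[[-0.1, -0.5, -0.05], [0, 0, 0]], [[-0.1, -1, -0.05], [0, 0, 0]], [[-0.1, -1.5, -0.05], [0, 0, 0]], [[-0.1, -2, -0.05], [0, 0, 0]], [[-0.1, -2.5, -0.05], [0, 0, 0]]])

```text
clock: 8.78
ee_pos: [0.6067, 0.171, 0.0062]
tool_rot: [0.003, -0.707, -0.001, 0.707]
force: [-0.1, -1.5, -1.1]
finger_gap: -0.0
```

```bash
python3 -c "
from h import *
print(r.get_obs()['ee_pos'])
print([o for o in orange(r.snapshot('scene'))][2:5])
print(rel([.606,.243,.006]))"
```

```text
[0.60665778 0.17102865 0.006249  ]
[(array([0.5628, 0.2843]), np.int32(481), array([486.3, 252.5])), (array([0.6061, 0.2035]), np.int32(317), array([446.4, 266.3])), (array([ 0.9971, -0.2604]), np.int32(488), array([154.4, 439.5]))]
(array([ 0.02, -2.33,  0.03]), array([-0.02, -0.  ,  0.06]))
```

Request:
carry_out(moves=[[[0, -0.6, 0], [0, 0, 0]], [[0, -1.2, 0], [0, 0, 0]], [[0, -1.7, 0], [0, 0, 0]], [[0, -2.1, 0], [0, 0, 0]], [[0, -2.35, 0], [0, 0, 0]]])

```text
clock: 9.25
ee_pos: [0.6067, 0.2455, 0.0064]
tool_rot: [0.002, -0.707, -0.002, 0.707]
force: [-0.9, -0.3, 0.7]
finger_gap: 0.004
```

Request:
carry_out(moves=[[[0, 0.5, 0], [0, 0, 0]], [[-0.8, 0.7, 0], [0, 0, 0]], [[-1.8, 0.7, 0], [0, 0, 0]], [[-2.5, 1.5, 0.4], [0, 0, 0]], [[-2.5, 2.7, 0.9], [0, 0, 0]]])

```text
clock: 9.67
ee_pos: [0.5823, 0.1655, 0.0866]
tool_rot: [-0.002, 0.71, 0.003, -0.704]
force: [0.8, -1.6, 0.4]
finger_gap: -0.001
```

Request:
carry_out(moves=[[[0, 1.2, 0.5], [0, 0, 0]], [[0, 2.4, 1], [0, 0, 0]], [[0, 3.6, 1.5], [0, 0, 0]], [[0, 4.8, 2], [0, 0, 0]], [[0, 6, 2.5], [0.5, 0, 0]]])

```text
clock: 10.08
ee_pos: [0.5065, -0.0165, 0.0848]
tool_rot: [-0.018, 0.71, -0.012, -0.704]
force: [1.4, -0.9, 0.9]
finger_gap: 0.001
```

```bash
python3 -c "
from h import *
print(r.get_obs()['ee_pos'])
p=r.snapshot('scene'); print([o for o in orange(p)][:5])
cv2.imwrite('pics/c.png',p['pixels'])
print(rel([.4365,-.237,.09],175.3))"
```

```text
[ 0.50649013 -0.01652277  0.08482936]
[(array([ 0.4386, -0.1779]), np.int32(246), array([260.5, 198.5])), (array([ 0.5294, -0.2925]), np.int32(292), array([198.8, 224.5])), (array([0.5778, 0.2799]), np.int32(767), array([485., 258.])), (array([ 0.9971, -0.2604]), np.int32(486), array([154.4, 439.5])), (array([0.9977, 0.1305]), np.int32(463), array([417.5, 459.8]))]
(array([-0.23,  7.31,  1.91]), array([ 0.38, -0.08,  0.08]))
```

View pics/c.png

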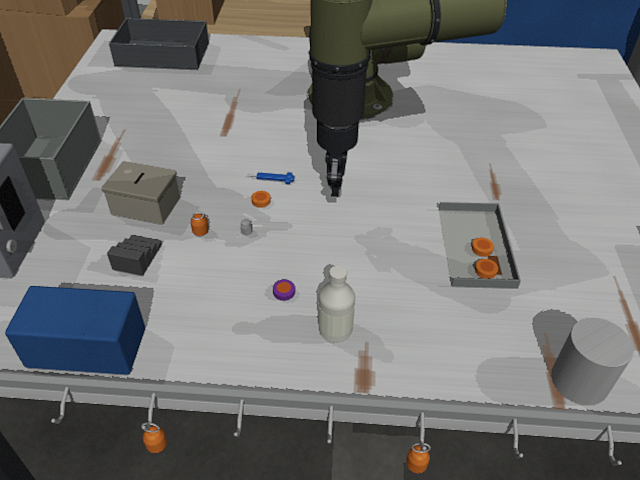

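Two pucks are in the pan, at (483,246) and (486,268). C is at (261,199), so I'll move behind it.

Request:
carry_out(moves=[[[-0.2, 1.2, 0.4], [0, 0, 0]], [[-0.2, 2.4, 0.7], [0.2, 0, 0]], [[-0.2, 3.6, 1], [0.38, -0.08, 0.08]], [[-0.2, 4.8, 1.3], [0.38, -0.08, 0.08]], [[-0.2, 6, 1.6], [0.38, -0.08, 0.08]]])

```text
clock: 10.55
ee_pos: [0.4467, -0.2001, 0.0897]
tool_rot: [-0.029, 0.707, -0.029, -0.706]
force: [1.5, 0.5, -0.4]
finger_gap: 0.001
```

```bash
python3 -c "
from h import *
print(r.get_obs()['ee_pos'])
print(rel([.4365,-.237,.04],175.3))"
```

```text
[ 0.44667598 -0.20011396  0.08971647]
(array([1.66, 1.25, 0.24]), array([-0.  , -0.01,  0.  ]))
```

Request:
carry_out(moves=[[[0, 0.8, 0.2], [0, 0, 0]], [[0.2, 1.25, 0.24], [0, 0, 0]], [[0.8, 1.25, 0.24], [0, 0, 0]], [[1.5, 1.25, 0.24], [0, 0, 0]], [[1.65, 1.25, 0.24], [0, 0, 0]]])

```text
clock: 10.97
ee_pos: [0.4342, -0.2368, 0.0368]
tool_rot: [0.031, -0.705, 0.029, 0.708]
force: [0.1, 0.1, -0.7]
finger_gap: -0.0
```

```bash
python3 -c "
from h import *
print(r.get_obs()['ee_pos'])
print(rel([.4374,-.22,.006],175.3))"
```

```text
[ 0.43417071 -0.23681463  0.03682584]
(array([ 1.03, -0.57, -0.06]), array([-0.03,  0.05,  0.02]))
```

Request:
carry_out(moves=[[[0.5, 0, -0.06], [0, 0, 0]], [[1, 0, -0.06], [0, 0, 0]], [[1, -0.4, -0.08], [0, 0, 0]], [[1, -0.8, -0.08], [0, 0, 0]], [[1, -1.2, -0.08], [0, 0, 0]]])

```text
clock: 11.38
ee_pos: [0.4394, -0.2009, 0.0073]
tool_rot: [0.031, -0.705, 0.029, 0.708]
force: [0.0, 0.1, 0.1]
finger_gap: -0.001
```

```bash
python3 -c "
from h import *
print(r.get_obs()['ee_pos'])
print(rel([.4436,-.12,.006],175.3))"
```

```text
[ 0.43942979 -0.20094652  0.007272  ]
(array([ 0.05, -2.7 ,  0.09]), array([-0.03,  0.05,  0.02]))
```

Request:
carry_out(moves=[[[0.05, -0.5, 0], [0, 0, 0]], [[0.05, -1, 0], [0, 0, 0]], [[0.05, -1.5, 0], [0, 0, 0]], [[0.05, -2, 0], [0, 0, 0]], [[0.05, -2.5, 0], [0, 0, 0]]])

```text
clock: 11.8
ee_pos: [0.4461, -0.1256, 0.0068]
tool_rot: [0.03, -0.705, 0.029, 0.708]
force: [-0.0, 0.3, -0.6]
finger_gap: -0.003
```

```bash
python3 -c "
from h import *
print(r.get_obs()['ee_pos'])
print([o for o in orange(r.snapshot('scene'))][:2])
print([o for o in orange(r.snapshot('top'))])
print(rel([.45,-.05,.006],175.3))"
```

```text
[ 0.44606986 -0.12555457  0.00677389]
[(array([ 0.4443, -0.0945]), np.int32(251), array([299. , 202.3])), (array([ 0.5293, -0.2922]), np.int32(299), array([199. , 224.5]))]
[(array([0.5811, 0.2815]), np.int32(801), array([143.6, 235.2])), (array([ 0.5494, -0.2886]), np.int32(201), array([442.2, 264.5]))]
(array([ 0.03, -2.5 ,  0.08]), array([-0.01,  0.04,  0.02]))
```

Request:
carry_out(moves=[[[0.03, -0.5, 0.05], [0, 0, 0]], [[0.03, -1, 0.08], [0, 0, 0]], [[0.03, -1.5, 0.08], [0, 0, 0]], [[0.03, -2, 0.08], [0, 0, 0]], [[0.03, -2.6, 0.08], [0, 0, 0]]])

```text
clock: 12.32
ee_pos: [0.4505, -0.047, 0.0066]
tool_rot: [0.03, -0.706, 0.029, 0.707]
force: [-0.4, 0.5, -0.4]
finger_gap: 0.001
```

```bash
python3 -c "
from h import *
print(r.get_obs()['ee_pos'])
print([o for o in orange(r.snapshot('scene'))][:3])
print(rel([.457,.03,.006],175.3))"
```

```text
[ 0.4505289  -0.04700618  0.00664507]
[(array([ 0.4483, -0.0158]), np.int32(254), array([335.9, 205.6])), (array([ 0.5292, -0.2922]), np.int32(300), array([199. , 224.5])), (array([0.5783, 0.2803]), np.int32(773), array([485.2, 258.2]))]
(array([ 0.03, -2.5 ,  0.01]), array([-0.  ,  0.02,  0.03]))
```

Request:
carry_out(moves=[[[0.03, -0.5, 0.06], [0, 0, 0]], [[0.03, -1, 0.08], [0, 0, 0]], [[0.03, -1.5, 0.08], [0, 0, 0]], [[0.03, -2, 0.08], [0, 0, 0]], [[0.03, -2.6, 0.08], [0, 0, 0]]])

```text
clock: 12.78
ee_pos: [0.4552, 0.033, 0.0066]
tool_rot: [0.03, -0.706, 0.028, 0.707]
force: [0.8, 0.6, 0.1]
finger_gap: -0.003
```

```bash
python3 -c "
from h import *
print(r.get_obs()['ee_pos'])
print([o for o in orange(r.snapshot('scene'))][:3])
print(rel([.461,.11,.006],175.3))"
```

```text
[0.45524111 0.03301851 0.00661295]
[(array([0.4533, 0.0643]), np.int32(263), array([373.8, 209.2])), (array([ 0.5292, -0.2921]), np.int32(301), array([199. , 224.5])), (array([0.5778, 0.2799]), np.int32(766), array([484.9, 258. ]))]
(array([ 0.03, -2.5 ,  0.03]), array([0.01, 0.01, 0.03]))
```

Request:
carry_out(moves=[[[0, 0.3, 0.1], [0.7, 0, 0]], [[0.03, 0, 0.12], [0.7, 0, 0]], [[0.03, -0.5, 0.09], [0.7, 0, 0]], [[0.03, -1, 0.06], [0.7, 0, 0]], [[0.03, -1.6, 0.02], [0.7, 0, 0]]])

```text
clock: 13.25
ee_pos: [0.4593, 0.0832, 0.0064]
tool_rot: [0.051, -0.705, 0.049, 0.705]
force: [-0.1, -0.9, -0.5]
finger_gap: -0.002
```

```bash
python3 -c "
from h import *
print(r.get_obs()['ee_pos'])
print([o for o in orange(r.snapshot('scene'))][:3])
print(rel([.465,.15,.006],172))"
```

```text
[0.45931741 0.08322476 0.00640465]
[(array([0.4617, 0.1143]), np.int32(266), array([397.7, 213.2])), (array([ 0.5292, -0.2921]), np.int32(301), array([199. , 224.5])), (array([0.5779, 0.2799]), np.int32(768), array([485., 258.]))]
(array([ 0.03, -2.15,  0.14]), array([-0.02, -0.  ,  0.04]))
```

Request:
carry_out(moves=[[[0.02, -0.5, 0], [0, 0, 0]], [[0.02, -1, 0], [0, 0, 0]], [[0.02, -1.5, 0], [0, 0, 0]], [[0.02, -2, 0], [0, 0, 0]], [[0.02, -2.6, 0], [0, 0, 0]]])

```text
clock: 13.72
ee_pos: [0.4712, 0.1638, 0.0064]
tool_rot: [-0.051, 0.706, -0.049, -0.705]
force: [0.8, -0.4, -0.1]
finger_gap: 0.001
```

```bash
python3 -c "
from h import *
print(r.get_obs()['ee_pos'])
print([o for o in orange(r.snapshot('scene'))][:3])
print(rel([.482,.243,.006],172))"
```

```text
[0.47117028 0.16381733 0.00640514]
[(array([0.4727, 0.1953]), np.int32(275), array([437.2, 218.9])), (array([ 0.5296, -0.2923]), np.int32(295), array([198.9, 224.6])), (array([0.578, 0.28 ]), np.int32(770), array([485., 258.]))]
(array([ 0.03, -2.58,  0.02]), array([-0.  , -0.01,  0.06]))
```

Request:
carry_out(moves=[[[0.02, -0.6, 0], [0, 0, 0]], [[0.02, -1.2, 0], [0, 0, 0]], [[0.02, -1.8, 0], [0, 0, 0]], [[0.02, -2.3, 0], [0, 0, 0]], [[0.02, -2.6, 0], [0, 0, 0]]])

```text
clock: 14.18
ee_pos: [0.4828, 0.2452, 0.0063]
tool_rot: [-0.051, 0.706, -0.047, -0.705]
force: [0.2, -0.9, 0.9]
finger_gap: -0.001
```

Request:
carry_out(moves=[[[0, 0.6, 0], [0, 0, 0]], [[-0.8, 1, 0], [0, 0, 0]], [[-1.8, 1.5, 0], [0, 0, 0]], [[-2.8, 2.5, 0], [0, 0, 0]], [[-3.5, 3.7, 0], [0, 0, 0]]])

```text
clock: 14.6
ee_pos: [0.4677, 0.1351, 0.113]
tool_rot: [-0.05, 0.707, -0.047, -0.704]
force: [1.9, -0.1, -0.3]
finger_gap: 0.002
```

Request:
carry_out(moves=[[[-0.5, 1.2, 0], [0, 0, 0]], [[-1, 2.4, 0], [0, 0, 0]], [[-1, 3.6, 0], [0, 0, 0]], [[-1, 4, 0], [0, 0, 0]], [[-1, 4, 0], [0, 0, 0]]])

```text
clock: 15.02
ee_pos: [0.4508, 0.0137, 0.1428]
tool_rot: [-0.052, 0.707, -0.048, -0.704]
force: [0.6, 0.8, -0.1]
finger_gap: -0.004
```

```bash
python3 -c "
from h import *
print(r.get_obs()['ee_pos'])
v=(.542,.266,.039); c,s=np.cos(v[2]),np.sin(v[2])
for n in ['top','scene']:
    p=r.snapshot(n); cv2.imwrite('pics/f_%s.png'%n,p['pixels'])
    for t in ['capsule','lugnut','gauge','chock','coinbox','spray']:
        d=r.silhouettes(t,p)
        if d: print(n,t,round(d[0]['score'],2),(np.array(d[0]['point'])[::-1]*[640,480]).round())
    for d in r.silhouettes('puck1',p):
        uv=np.array(d['point'])[::-1]*[640,480]
        if d['region'].sum()<900:
            q=least_squares(lambda x:disc(p,x)-uv,ray(p,uv,.007)).x; e=q-v[:2]
            print(n,round(d['score'],2),q.round(3),'local',(c*e[0]+s*e[1]).round(3),(-s*e[0]+c*e[1]).round(3))
"
```

```text
[0.45075579 0.01373216 0.14283923]
top capsule 0.54 [442. 264.]
top lugnut 0.49 [388. 268.]
top gauge 0.97 [365. 362.]
top chock 0.75 [493. 222.]
top coinbox 0.84 [522. 304.]
top spray 0.8 [297. 135.]
top 0.76 [0.608 0.275] local 0.066 0.006
top 0.54 [0.554 0.281] local 0.013 0.014
scene lugnut 0.61 [245. 229.]
scene gauge 0.76 [276. 178.]
scene chock 0.73 [486. 267.]
scene coinbox 0.95 [140. 192.]
scene spray 0.86 [337. 307.]
scene 0.87 [0.601 0.279] local 0.059 0.01
scene 0.84 [0.483 0.282] local -0.058 0.019
scene 0.75 [0.546 0.282] local 0.004 0.015
scene 0.6 [ 0.694 -0.098] local 0.137 -0.37
```

View pics/f_scene.png

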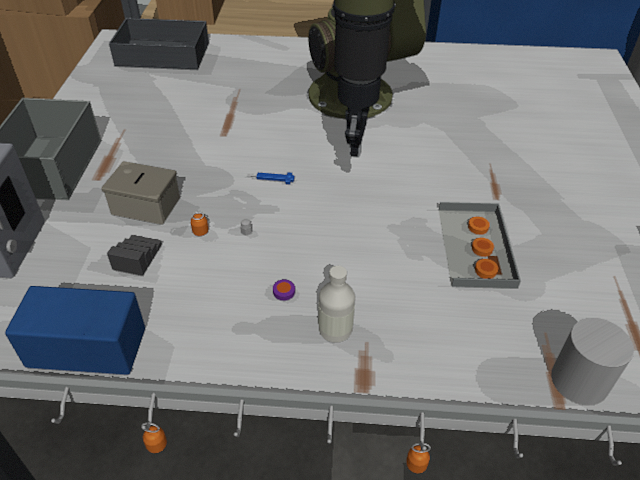

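View pics/f_top.png

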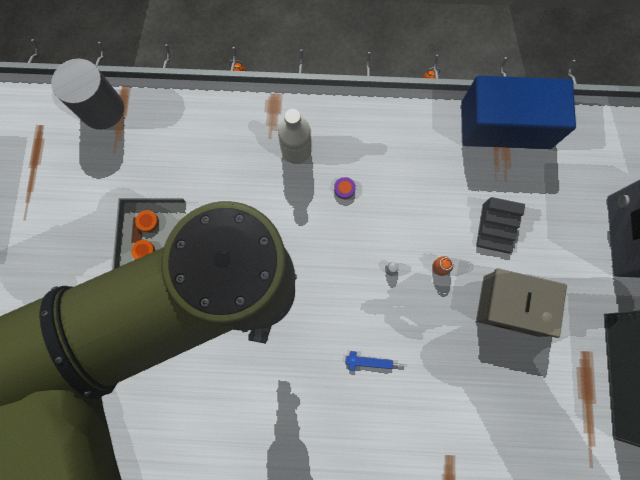

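All three pucks lie in the pan, at (478,225), (483,246) and (486,268) in the scene view. The bystanders look unmoved and the arm touches nothing.

```bash
python3 -c "
from h import *
print(r.get_obs()['force'],r.job_done())"
```

```text
the job is handed in; nothing more can be done
[0.70618942 0.53105218 0.51808026] None
```

I swept all three orange pucks into the pan one at a time with the fingers shut, then raised the arm clear and handed the job in at about 15 s of the 69 s allowed. No verdict is reported.

**Pucks:** In the scene camera the three lie flat, at pan coordinates (-58, 19), (4, 15) and (59, 10) mm. All are well inside the limits (x within ±90 mm, y from -42 to 46 mm).

**Bystanders:** All six stand upright and show no visible shift against the first pictures. In the top view the network's points for them agree to about 3 pixels. The purple look-alike was not touched.

**Contact:** Wrist force readings taken at the end of each move stayed around 4 N or less. I had no reading of the force between fingers and pucks.

**Checks that disagreed or failed:**
- The top camera showed only two of the pucks at the end, because the arm hid the third, so that one rests on the scene camera alone.
- The two cameras differ by 5–8 mm in x on the pucks they both see.
- In the last scene picture the network reported no capsule and gave a false chock inside the pan. I judged both by eye from that picture and the top view.
- While pushing the second puck, the fingertips rose to 10.7 mm, near the puck's 14 mm top. I backed off, lowered them and went on.

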